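Restock the display rack in reverse order at a film swap table

TASK

Move the four film cases from the cardboard stock tray to the wooden display rack in reverse order, so that the customers across the table see the row as we do: the case nearest the robot in the tray goes to the rack's place farthest from the robot, the tray's second to the rack's third, its third to the rack's second, and its farthest to the rack's nearest. The coloured label clips on the tray's sides stay there and show which case stood where. Set every case down gently, never dropping it, so that it stands spine up and upright by itself on the rack's board in the middle of its place, not leaning on the dowels.

Things in the scene. Friction and masses are not known exactly. Their poses are not given: they have to be found in the camera images.
- case_red: Red film case, 30 mm thick (x), 170 mm long (y), 135 mm tall (z, up), 0.22 kg, stiff, with a blank white strip on the spine, which is on top. Origin: centre of the underside. At the start it stands spine up in one of the tray's four places (which one varies), up to 3 degrees askew
- case_yellow: Yellow film case, same size, origin and axes as the red one, also in one of the places of the tray
- case_green: Green film case, same size, origin and axes as the red one, also in one of the places of the tray
- case_blue: Blue film case, same size, origin and axes as the red one, also in one of the places of the tray
- stock_tray: Open cardboard tray, fixed, left or right of the robot, 248 (x) x 208 (y) mm, walls 60 mm high. Origin: centre of underside; floor 4 mm above it. x: along the row, away from the robot (within 18 degrees of ahead); places centred at x = -96 (nearest the robot), -32, 32, 96 mm, y = 0. A case in each, thickness along x; places 48 mm long between separators 55 mm high
- display_rack: Empty wooden rack, fixed, on the other side: 284 (x) x 220 (y) mm board, five hoops of 16 mm dowel. Origin: centre of underside; board top 12 mm above it. x: along the row, away from the robot (within 18 degrees of ahead); places centred at x = -96 (nearest the robot), -32, 32, 96 mm, y = 0. Case thickness goes along x; 48 mm between hoops (68 mm high, 136 wide), 200 mm between lips 22 mm high
- clip_red: Red pair of plastic label clips, 44 mm long, one on each side wall of the tray, fixed, reaching 120 mm to either side and 64 mm up; beside the place where the red case starts. Origin: centre of that place, at the tray's underside; axes as the tray's
- clip_yellow: Yellow pair of plastic label clips, 44 mm long, one on each side wall of the tray, fixed, reaching 120 mm to either side and 64 mm up; beside the place where the yellow case starts. Origin: centre of that place, at the tray's underside; axes as the tray's
- clip_green: Green pair of plastic label clips, 44 mm long, one on each side wall of the tray, fixed, reaching 120 mm to either side and 64 mm up; beside the place where the green case starts. Origin: centre of that place, at the tray's underside; axes as the tray's
- clip_blue: Blue pair of plastic label clips, 44 mm long, one on each side wall of the tray, fixed, reaching 120 mm to either side and 64 mm up; beside the place where the blue case starts. Origin: centre of that place, at the tray's underside; axes as the tray's

How it is judged (in metres and radians):
At the end, for the whole second after the job is handed in: Every case stands in the display rack, in the place that mirrors its clip's place in the tray: its underside within 13 mm of the place's centre along the row, 20 mm across it and 5 mm of the board in height, tilted less than 0.12 rad from upright, released and at rest (((x of clip_red in the frame of stock_tray between -0.116 and -0.076 m and x of case_red in the frame of display_rack between 0.083 and 0.109 m) or (x of clip_red in the frame of stock_tray between -0.052 and -0.012 m and x of case_red in the frame of display_rack between 0.019 and 0.045 m) or (x of clip_red in the frame of stock_tray between 0.012 and 0.052 m and x of case_red in the frame of display_rack between -0.045 and -0.019 m) or (x of clip_red in the frame of stock_tray between 0.076 and 0.116 m and x of case_red in the frame of display_rack between -0.109 and -0.083 m)) and y of case_red in the frame of display_rack between -0.02 and 0.02 m and z of case_red in the frame of display_rack between 0.007 and 0.017 m and angle between each of case_red, case_yellow, case_green, case_blue's own z axis and vertical below 0.12 rad and ((x of clip_yellow in the frame of stock_tray between -0.116 and -0.076 m and x of case_yellow in the frame of display_rack between 0.083 and 0.109 m) or (x of clip_yellow in the frame of stock_tray between -0.052 and -0.012 m and x of case_yellow in the frame of display_rack between 0.019 and 0.045 m) or (x of clip_yellow in the frame of stock_tray between 0.012 and 0.052 m and x of case_yellow in the frame of display_rack between -0.045 and -0.019 m) or (x of clip_yellow in the frame of stock_tray between 0.076 and 0.116 m and x of case_yellow in the frame of display_rack between -0.109 and -0.083 m)) and y of case_yellow in the frame of display_rack between -0.02 and 0.02 m and z of case_yellow in the frame of display_rack between 0.007 and 0.017 m and ((x of clip_green in the frame of stock_tray between -0.116 and -0.076 m and x of case_green in the frame of display_rack between 0.083 and 0.109 m) or (x of clip_green in the frame of stock_tray between -0.052 and -0.012 m and x of case_green in the frame of display_rack between 0.019 and 0.045 m) or (x of clip_green in the frame of stock_tray between 0.012 and 0.052 m and x of case_green in the frame of display_rack between -0.045 and -0.019 m) or (x of clip_green in the frame of stock_tray between 0.076 and 0.116 m and x of case_green in the frame of display_rack between -0.109 and -0.083 m)) and y of case_green in the frame of display_rack between -0.02 and 0.02 m and z of case_green in the frame of display_rack between 0.007 and 0.017 m and ((x of clip_blue in the frame of stock_tray between -0.116 and -0.076 m and x of case_blue in the frame of display_rack between 0.083 and 0.109 m) or (x of clip_blue in the frame of stock_tray between -0.052 and -0.012 m and x of case_blue in the frame of display_rack between 0.019 and 0.045 m) or (x of clip_blue in the frame of stock_tray between 0.012 and 0.052 m and x of case_blue in the frame of display_rack between -0.045 and -0.019 m) or (x of clip_blue in the frame of stock_tray between 0.076 and 0.116 m and x of case_blue in the frame of display_rack between -0.109 and -0.083 m)) and y of case_blue in the frame of display_rack between -0.02 and 0.02 m and z of case_blue in the frame of display_rack between 0.007 and 0.017 m and linear speed of each of case_red, case_yellow, case_green, case_blue below 0.03 m/s and angular speed of each of case_red, case_yellow, case_green, case_blue below 0.3 rad/s and contact force between the fingers and case_red below 0.05 N and contact force between the fingers and case_yellow below 0.05 N and contact force between the fingers and case_green below 0.05 N and contact force between the fingers and case_blue below 0.05 N); the robot touches nothing.
It fails at once if a case is dropped or thrown (moving at over 0.6 m/s while the fingers do not hold it) ((linear speed of case_red above 0.6 m/s and contact force between the fingers and case_red below 0.05 N) or (linear speed of case_yellow above 0.6 m/s and contact force between the fingers and case_yellow below 0.05 N) or (linear speed of case_green above 0.6 m/s and contact force between the fingers and case_green below 0.05 N) or (linear speed of case_blue above 0.6 m/s and contact force between the fingers and case_blue below 0.05 N)).
It also fails if it takes over 112 s, if anything falls off the work surface, if the arm or the gripper's body presses on something with over 40 N, if the wrist force passes 120 N, or if a joint passes its speed limit or range.

ROBOT

A 6-joint arm with a two-finger parallel gripper is mounted at the origin on the work surface. World frame = base frame: x ahead of the robot, y to its left, z up, the work surface at z = 0. Lengths are in mm, angles in rad, forces in N, time in s.
With the tool pointing down it reaches from about 350 to 775 mm from the base axis. Payload 7.3 kg.
Tool frame: the origin (TCP) lies at the very end of the fingers, on their centre line; the grasp point (between the pads) lies 19 mm behind it; z points along the fingers, y is the line along which they close (so a half turn about z gives the same grasp; the last joint's range is limited). The gripper opens to 92 mm and grips with 3 to 60 N. Pads are 19 mm wide; open, the fingers measure 130 mm over their backs; the gripper's body (75 mm by 190 mm) begins 47 mm behind the grasp point.
Start: joints at [0.988, 0.342, 1.524, -0, 1.275, -0.146], TCP at [222.086, 475.734, 226.741] pointing down, gripper open.
Joint ranges: [-2.53, 2.53], [-0.77, 2.02], [0.04, 2.7], [-1, 4.14], [0.28, 2.66], [-3.11, 3.11]. Speed limits (rad/s): [2.57, 2.57, 3.14, 3.14, 3.14, 3.14].

INTERFACE

Orientations are given as [roll, pitch, yaw] about the fixed x, y, z axes, in that order (R = Rz(yaw) Ry(pitch) Rx(roll)).
In Python, from plant import bot gives the robot as it stands.
- The arm moves only by the tool jog_arm, never from a script. Its argument "targets" is a list of rows, each an object with "xyz": the shift along the tool's x, y, z as a fraction of full scale, a list of three; "spin": the turn about the tool's z as a fraction of full scale. In form: [{"xyz": [x, y, z], "spin": spin}, ...]. A call has exactly 10 rows; each row shifts and turns the commanded pose from where the row before left it, along the tool's axes as they then stand; what a row does not reach is not made up. Full scale, the value 1, is 80 mm for a shift and 0.1 rad for a turn. A row lasts 1/8 s, in which the tool goes at most 62.5 mm and 10.7 degrees, less where a joint would pass 70% of its speed; a pose out of reach is approached as far as the arm can. A call with a number of a shift or a turn outside -1 to 1 is refused whole. A call with a gripper value outside its range is refused whole. "gripper" is the opening in per cent of the stroke, from 0 (shut) to 100 (fully open), set as the call begins (left out, the last holds). The fingers move at their own pace and stop on an object; the grip force is fixed at half the most. Time passes only in rows, so rows that do not move let the fingers close, or fill a call up. It gives the time, the measured TCP pose, the force, the opening and the grip force at its end, in the units of the state.
- bot.get_obs(): the state, without advancing time (a new reading comes with each control period).
- bot.capture(name): name is "side" or "top"; returns the picture (480x640x3 uint8, blue, green, red); there is no depth.
- bot.get_calibration(name): a dict with "vfov" (degrees; the focal length in pixels is half the picture's height over the tangent of half this angle, whatever the lens; pixels are square), "cx", "cy" (the principal point, pixels), "eye" and "rotation" of the camera in the world. Camera axes: x right, y down, z forward; pixel columns grow to the right and rows downward; lengths in mm; the calibration is good to about 2 mm. A picture is of the moment at which its call begins. get_calibration takes no time and is no camera call.
- bot.close_job(): hands the job in; it is judged then, once.
The state is a dict: "time": time; "joint_positions": joint angles; "dq": joint speeds; "tau": joint torques, N m; "tool_pos": TCP position; "tcp_rot": TCP orientation; "contact_force": force on the tool from outside, world axes, zero at the start; "moment": the same for the moment, N m; "grip_width": finger opening in mm; "finger_force": force on a finger pad.
Only numpy, scipy, OpenCV 4.12 (cv2) and the standard library are available. Lean on these libraries where they do the work, as an engineer would, in place of code of your own. Each camera call takes 0.05 s, during which the arm holds its last target. There are 200 camera calls.

## Working session

There is one attempt and no reset: what is moved stays moved. The work goes in short steps, Python scripts to look and compute and a tool call to move; the robot and the scene stay as the last step left them, time stands still between calls to the robot, and variables do not carry over. Pictures are saved under pics/ and viewed, at most 14 in all, crops included, and the job is handed in when it is done.

Besides the shell and the picture viewer there is one more tool, called as name(argument=value, ...) on one line, values as JSON. jog_arm: Moves the arm, as the interface text tells. Shift numbers are shares of 80 mm and turn numbers shares of 0.1 rad, none past 1 either way. Its arguments: {"type":"object","properties":{"targets":{"type":"array","items":{"type":"object","properties":{"xyz":{"type":"array","items":{"type":"number"}},"spin":{"type":"number"}}}},"gripper":{"type":"number"}},"required":["targets"]}

```bash
mkdir -p pics; ls; python3 - <<'E'
from plant import bot
import cv2
for n in("top","side"):
    c=bot.get_calibration(n);print(n,c)
    cv2.imwrite(f"pics/{n}0.png",bot.capture(n))
print(bot.get_obs())
E
```

```text
pics
top {'vfov': 51.298866129507445, 'cx': 325.82066271863636, 'cy': 242.5600616457552, 'eye': array([348.64805566,  -3.16163896, 826.28131736]), 'rotation': array([-2.95341808, -0.00593053, -1.5579026 ])}
side {'vfov': 46.30781490933053, 'cx': 325.91661845257886, 'cy': 234.8759354796994, 'eye': array([ 195.57269297, -659.52035146,  781.43243782]), 'rotation': array([-2.37539482, -0.00662196, -0.44094724])}
{'time': 0.1, 'joint_positions': array([ 9.88019312e-01,  3.42635121e-01,  1.52487081e+00, -5.81419362e-06,
        1.27537319e+00, -1.45983575e-01]), 'dq': array([-0.00275439, -0.00089084, -0.00382718,  0.00097147, -0.00157205,
       -0.00195875]), 'tau': array([ 2.24097559e-03, -4.32005060e+01, -2.44694567e+01,  7.18722283e-02,
        5.25809114e-02, -6.02231557e-05]), 'tool_pos': array([221.88316224, 475.44170175, 226.14144218]), 'tcp_rot': array([-3.14031906e+00, -1.81636105e-04,  2.70480079e+00]), 'contact_force': array([-0.47538157, -0.46903814, -0.67776482]), 'moment': array([-0.00511551,  0.00587729, -0.0159454 ]), 'finger_force': 0.0, 'grip_width': 92.04881319450394}
```

View pics/top0.png

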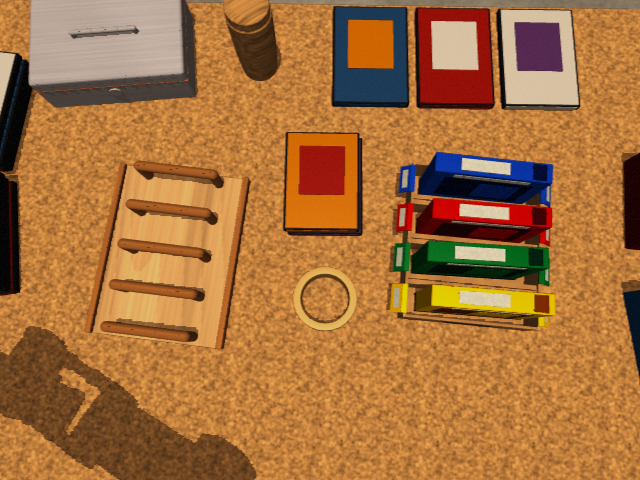

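View pics/side0.png

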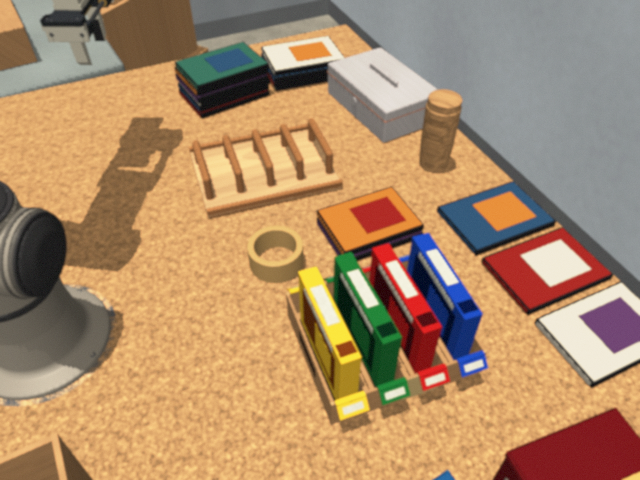

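The top view shows the rack on the left (board corners about (124,164), (248,178), (222,348), (91,332)) and the tray on the right. From near to far, the tray holds yellow, green, red, blue, and the matching clips are at u≈400. Next I'll enlarge crops for the corners.

```bash
python3 - <<'E'
import cv2
t=cv2.imread("pics/top0.png")
for n,(x,y,w,h) in dict(rack=(80,150,180,210),tray=(385,145,180,190)).items():
    s=4 if n=="tray" else 2.8
    c=cv2.resize(t[y:y+h,x:x+w],None,fx=s if s<3 else 3.1,fy=s if s<3 else 3.1,interpolation=cv2.INTER_CUBIC);f=s if s<3 else 3.1
    for u in range(x//20*20+20,x+w,20):
        cv2.line(c,(int((u-x)*f),0),(int((u-x)*f),5),(255,255,255),1);cv2.putText(c,str(u),(int((u-x)*f)-10,16),0,.35,(255,255,255),1)
    for v in range(y//20*20+20,y+h,20):
        cv2.line(c,(0,int((v-y)*f)),(5,int((v-y)*f)),(255,255,255),1);cv2.putText(c,str(v),(7,int((v-y)*f)+4),0,.35,(255,255,255),1)
    cv2.imwrite(f"pics/c_{n}.png",c);print(c.shape)
E
```

```text
(588, 504, 3)
(589, 558, 3)
```

View pics/c_rack.png

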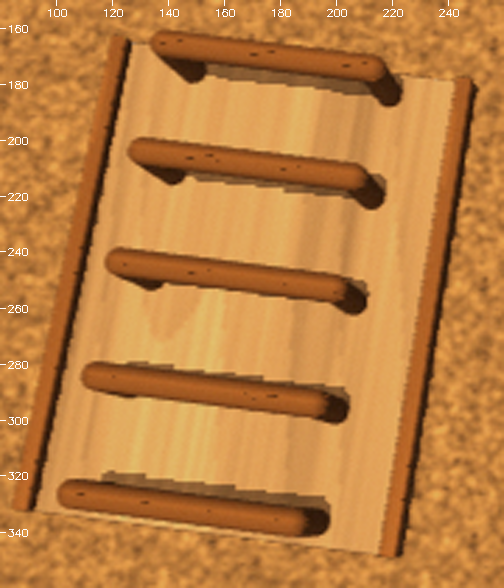

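View pics/c_tray.png

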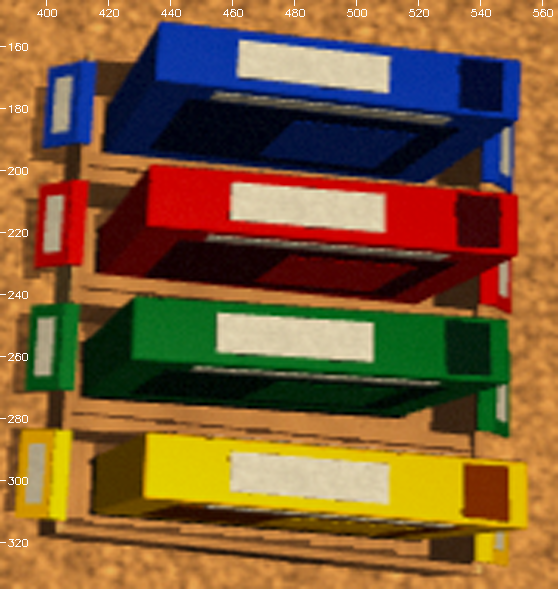

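The rack crop shows lip ends at crop (113,36), (14,507), (472,82), (398,556), with the five hoop bars in between. The tray crop shows the four spine tops with clear corners. I'll fit planar poses to these points.

```bash
cat > h.py <<'E'
from plant import bot
import numpy as np,cv2
from scipy.optimize import least_squares
from scipy.spatial.transform import Rotation as Ro
def cam(n):
    c=bot.get_calibration(n);f=240/np.tan(np.radians(c["vfov"]/2))
    return c["eye"],Ro.from_euler("xyz",c["rotation"]).as_matrix(),f,c["cx"],c["cy"]
def proj(P,n="top"):
    e,R,f,cx,cy=cam(n);q=(np.asarray(P,float)-e)@R
    return np.c_[cx+f*q[:,0]/q[:,2],cy+f*q[:,1]/q[:,2]]
def fit(M,px,n="top",x0=(450,0,0)):
    M=np.asarray(M,float);px=np.asarray(px,float)
    def W(p):
        c,s=np.cos(p[2]),np.sin(p[2])
        return np.c_[p[0]+c*M[:,0]-s*M[:,1],p[1]+s*M[:,0]+c*M[:,1],M[:,2]]
    r=least_squares(lambda p:(proj(W(p),n)-px).ravel(),x0,x_scale=(100,100,.1),loss="soft_l1")
    return r.x,(proj(W(r.x),n)-px)
E
python3 - <<'E'
from h import *
np.set_printoptions(precision=2,suppress=True)
r=lambda L:np.array(L)/2.8+[80,150]
M=[(142,110,22),(-142,110,22),(142,-110,22),(-142,-110,22)];px=[(113,36),(14,507),(472,82),(398,556)]
hp=[(58,491),(83,374),(106,260),(129,150),(153,42)];hq=[(306,520),(328,402),(347,288),(367,176),(383,68)]
H=[(x,68,60) for x in(-128,-64,0,64,128)]
print("lips",*fit(M,r(px)));print("hoopsL",*fit(H,r(hp)));print("all",*fit(M+H,r(px+hp)))
t=lambda L:np.array(L)/3.1+[385,145]
C=[(15,85,139),(15,-85,139),(-15,-85,139),(-15,85,139)]
D=dict(blue=[(162,24),(519,62),(516,118),(155,77)],red=[(151,167),(517,196),(515,255),(147,222)],green=[(136,297),(507,321),(503,382),(131,352)],yellow=[(149,433),(526,463),(524,528),(145,497)])
for k,v in D.items():
    p,e=fit(C,t(v));print(k,p,np.hypot(*p[:2]),abs(e).max())
E
```

```text
lips [481.91 248.59  -0.11] [[-0.21 -0.75]
 [-0.52  0.91]
 [ 0.78 -1.73]
 [ 0.08  0.71]]
hoopsL [481.84 250.03  -0.11] [[-0.05  0.13]
 [-0.15 -0.05]
 [ 0.19 -0.02]
 [ 0.27 -0.18]
 [-0.25  0.11]]
all [482.04 249.5   -0.11] [[-0.56 -0.94]
 [-1.23  0.66]
 [ 0.39 -1.67]
 [-0.69  0.74]
 [ 0.6   0.22]
 [ 0.33  0.01]
 [ 0.5   0.03]
 [ 0.43 -0.16]
 [-0.25  0.11]]
blue [ 593.32 -246.81   -0.1 ] 642.6026849720091 1.6093064954445708
red [ 526.18 -241.05   -0.07] 578.7680417283083 1.6138840250704334
green [ 466.83 -232.27   -0.06] 521.4191109190787 2.2031705388450007
yellow [ 402.77 -236.53   -0.07] 467.0817357131235 1.3753908723299446
```

The hoop fit is good to 0.3 px: rack at (482, 249.5), yaw −0.11. The cases are all within reach. Next is a small planner that turns waypoints into rows in tool axes.

```bash
cat > pl.py <<'E'
import sys,json,numpy as np
from plant import bot
from scipy.spatial.transform import Rotation as Ro
# usage: pl.py "x,y,z,yaw,rows" ...   rows in tool axes from the measured pose (tool taken as pointing down)
o=bot.get_obs();p=np.array(o["tool_pos"]);y=o["tcp_rot"][2]
print(round(o["time"],2),p.round(1),"yaw %.4f"%y,"grip %.1f"%o["grip_width"],"F",o["contact_force"].round(1),"ff %.1f"%o["finger_force"])
R=[]
for a in sys.argv[1:]:
    v=[float(s) for s in a.split(",")];n=int(v[4])
    for k in range(n,0,-1):
        d=(np.array(v[:3])-p)/k;dy=(v[3]-y)/k
        T=Ro.from_euler("xyz",[np.pi,0,y]).as_matrix()
        u=(d@T/80).round(2)+0.;s=round(-dy/.1,2)+0.
        p=p+T@u*80;y-=s*.1
        R.append((u.tolist(),s))
for u,s in R:print(json.dumps({"xyz":u,"spin":s}))
E
python3 pl.py 420,300,265,1.75,10 420,-232,265,1.50,10
```

```text
0.1 [221.9 475.4 226.1] yaw 2.7048 grip 92.0 F [-0.5 -0.5 -0.7] ff 0.0
{"xyz": [-0.32, -0.09, -0.05], "spin": 0.95}
{"xyz": [-0.32, -0.06, -0.05], "spin": 0.96}
{"xyz": [-0.33, -0.03, -0.05], "spin": 0.95}
{"xyz": [-0.33, 0.0, -0.05], "spin": 0.96}
{"xyz": [-0.33, 0.03, -0.05], "spin": 0.95}
{"xyz": [-0.33, 0.06, -0.05], "spin": 0.96}
{"xyz": [-0.32, 0.09, -0.05], "spin": 0.95}
{"xyz": [-0.31, 0.12, -0.05], "spin": 0.96}
{"xyz": [-0.29, 0.15, -0.04], "spin": 0.95}
{"xyz": [-0.28, 0.18, -0.05], "spin": 0.96}
{"xyz": [-0.65, -0.12, 0.0], "spin": 0.25}
{"xyz": [-0.66, -0.1, 0.0], "spin": 0.25}
{"xyz": [-0.66, -0.09, 0.0], "spin": 0.25}
{"xyz": [-0.66, -0.07, 0.0], "spin": 0.25}
{"xyz": [-0.66, -0.05, 0.0], "spin": 0.25}
{"xyz": [-0.66, -0.04, 0.0], "spin": 0.25}
{"xyz": [-0.67, -0.02, 0.0], "spin": 0.25}
{"xyz": [-0.67, 0.0, 0.0], "spin": 0.25}
{"xyz": [-0.66, 0.02, 0.0], "spin": 0.25}
{"xyz": [-0.67, 0.03, 0.0], "spin": 0.25}
```

jog_arm(targets=[{"xyz": [-0.32, -0.09, -0.05], "spin": 0.95}, {"xyz": [-0.32, -0.06, -0.05], "spin": 0.95}, {"xyz": [-0.33, -0.03, -0.05], "spin": 0.95}, {"xyz": [-0.33, 0, -0.05], "spin": 0.95}, {"xyz": [-0.33, 0.03, -0.05], "spin": 0.95}, {"xyz": [-0.33, 0.06, -0.05], "spin": 0.95}, {"xyz": [-0.32, 0.09, -0.05], "spin": 0.95}, {"xyz": [-0.31, 0.12, -0.05], "spin": 0.95}, {"xyz": [-0.29, 0.15, -0.05], "spin": 0.95}, {"xyz": [-0.28, 0.18, -0.05], "spin": 0.95}], gripper=50)

```text
time: 1.35
tool_pos: [421.1, 299.8, 266.5]
tcp_rot: [-3.141, 0.0, 1.752]
contact_force: [-0.2, 0.9, 1.0]
grip_width: 46.2
finger_force: 0.0
```

jog_arm(targets=[{"xyz": [-0.65, -0.12, 0], "spin": 0.25}, {"xyz": [-0.66, -0.1, 0], "spin": 0.25}, {"xyz": [-0.66, -0.09, 0], "spin": 0.25}, {"xyz": [-0.66, -0.07, 0], "spin": 0.25}, {"xyz": [-0.66, -0.05, 0], "spin": 0.25}, {"xyz": [-0.66, -0.04, 0], "spin": 0.25}, {"xyz": [-0.67, -0.02, 0], "spin": 0.25}, {"xyz": [-0.67, 0, 0], "spin": 0.25}, {"xyz": [-0.66, 0.02, 0], "spin": 0.25}, {"xyz": [-0.67, 0.03, 0], "spin": 0.25}])

```text
time: 2.6
tool_pos: [422.9, -233.4, 266.5]
tcp_rot: [-3.141, -0.0, 1.504]
contact_force: [0.9, 0.6, -0.5]
grip_width: 45.9
finger_force: 0.0
```

```bash
python3 pl.py 402.8,-236.5,150,1.50,4 402.8,-236.5,97,1.50,4;  python3 - <<'E'
from h import *
cv2.imwrite("pics/t1.png",bot.capture("top")[120:420,340:640].repeat(2,0).repeat(2,1))
E
```

```text
2.6 [ 422.9 -233.4  266.5] yaw 1.5038 grip 45.9 F [ 0.9  0.6 -0.5] ff 0.0
{"xyz": [-0.01, -0.06, 0.36], "spin": 0.01}
{"xyz": [-0.02, -0.06, 0.37], "spin": 0.01}
{"xyz": [-0.01, -0.06, 0.36], "spin": 0.01}
{"xyz": [-0.02, -0.07, 0.37], "spin": 0.01}
{"xyz": [0.0, 0.0, 0.16], "spin": 0.0}
{"xyz": [0.0, 0.0, 0.17], "spin": 0.0}
{"xyz": [0.0, 0.0, 0.16], "spin": 0.0}
{"xyz": [0.0, 0.0, 0.17], "spin": 0.0}
```

View pics/t1.png

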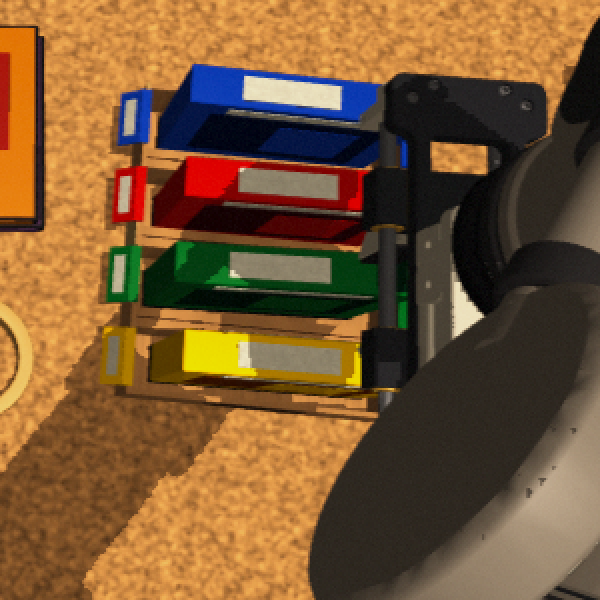

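The picture shows the fingers at crop (390,200–360). That matches the projected TCP at this height, over the yellow and green cases and right of their spine centres only because of perspective. I'll descend now.

jog_arm(targets=[{"xyz": [-0.01, -0.08, 0.2]}, {"xyz": [-0.01, -0.08, 0.2]}, {"xyz": [-0.02, -0.09, 0.2]}, {"xyz": [-0.02, 0, 0.25]}, {"xyz": [0, 0, 0.25]}, {"xyz": [0, 0, 0.25]}, {"xyz": [0, 0, 0.25]}, {"xyz": [0, 0, 0.25]}, {"xyz": [0, 0, 0.26]}, {"xyz": [0, 0, 0]}])

```text
invalid input
```

jog_arm(targets=[{"xyz": [0, 0, 0]}, {"xyz": [0, 0, 0]}, {"xyz": [0, 0, 0]}, {"xyz": [0, 0, 0]}, {"xyz": [0, 0, 0]}, {"xyz": [0, 0, 0]}, {"xyz": [0, 0, -0.02]}, {"xyz": [0, 0, -0.05]}, {"xyz": [0, 0, -0.1]}, {"xyz": [0, 0, -0.1]}], gripper=0)

```text
invalid input
```

```bash
python3 pl.py 402.8,-236,265,1.50,6 402.8,-190,270,1.50,2 440,-100,270,1.47,2  560,220,270,1.461,10 577.4,239,270,1.461,2
```

```text
2.65 [ 422.8 -239.3  266.1] yaw 1.4998 grip 46.1 F [-0.7 -5.6  0.5] ff 0.0
{"xyz": [0.0, -0.04, 0.0], "spin": 0.0}
{"xyz": [0.0, -0.04, 0.0], "spin": 0.0}
{"xyz": [0.01, -0.04, 0.0], "spin": 0.0}
{"xyz": [0.0, -0.04, 0.0], "spin": 0.0}
{"xyz": [0.01, -0.05, 0.01], "spin": 0.0}
{"xyz": [0.0, -0.04, 0.0], "spin": 0.0}
{"xyz": [0.29, -0.02, -0.03], "spin": 0.0}
{"xyz": [0.29, -0.02, -0.03], "spin": 0.0}
{"xyz": [0.58, 0.19, 0.0], "spin": 0.15}
{"xyz": [0.57, 0.18, 0.0], "spin": 0.15}
{"xyz": [0.41, 0.11, 0.0], "spin": 0.01}
{"xyz": [0.41, 0.11, 0.0], "spin": 0.01}
{"xyz": [0.41, 0.11, 0.0], "spin": 0.01}
{"xyz": [0.42, 0.11, 0.0], "spin": 0.01}
{"xyz": [0.41, 0.11, 0.0], "spin": 0.01}
{"xyz": [0.42, 0.11, 0.0], "spin": 0.01}
{"xyz": [0.41, 0.1, 0.0], "spin": 0.01}
{"xyz": [0.42, 0.1, 0.0], "spin": 0.01}
{"xyz": [0.41, 0.11, 0.0], "spin": 0.0}
{"xyz": [0.42, 0.1, 0.0], "spin": 0.01}
{"xyz": [0.13, 0.1, 0.0], "spin": 0.0}
{"xyz": [0.13, 0.09, 0.0], "spin": 0.0}
```

jog_arm(targets=[{"xyz": [0, -0.08, 0.1], "spin": 0}, {"xyz": [0, -0.08, 0.2], "spin": 0}, {"xyz": [0.02, -0.09, 0.2], "spin": 0}, {"xyz": [0.02, 0, 0.2], "spin": 0}, {"xyz": [0, 0, 0.1], "spin": 0}, {"xyz": [0, 0, 0.1], "spin": 0}, {"xyz": [0, 0, 0.1], "spin": 0}, {"xyz": [0, 0, 0], "spin": 0}, {"xyz": [0, 0, 0], "spin": 0}, {"xyz": [0, 0, 0], "spin": 0}])

```text
time: 3.9
tool_pos: [403.7, -227.4, 187.0]
tcp_rot: [3.141, 0.0, 1.505]
contact_force: [0.6, 0.2, -0.7]
grip_width: 45.9
finger_force: 0.0
```

```bash
python3 pl.py 402.8,-236.5,97,1.50,6;python3 - <<'E'
from h import *
cv2.imwrite("pics/s1.png",bot.capture("side")[220:430,240:500].repeat(2,0).repeat(2,1))
E
```

```text
3.9 [ 403.7 -227.4  187. ] yaw 1.5047 grip 45.9 F [ 0.6  0.2 -0.7] ff 0.0
{"xyz": [-0.02, 0.0, 0.19], "spin": 0.01}
{"xyz": [-0.02, 0.0, 0.19], "spin": 0.01}
{"xyz": [-0.02, 0.0, 0.19], "spin": 0.01}
{"xyz": [-0.02, 0.0, 0.19], "spin": 0.01}
{"xyz": [-0.02, 0.0, 0.18], "spin": 0.0}
{"xyz": [-0.01, 0.0, 0.19], "spin": 0.01}
```

View pics/s1.png

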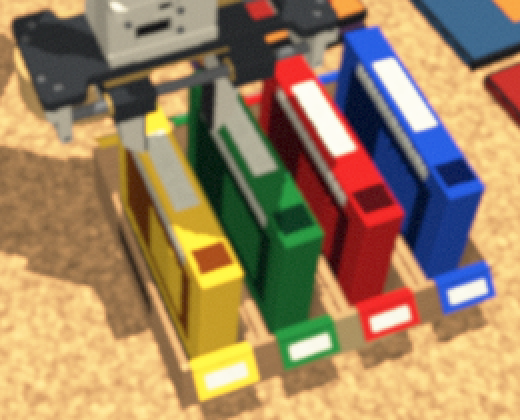

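The side view shows the fingers straddling the yellow case (tips at crop (130,150) and (215,110)), clear of green. I'll descend, then grip and lift.

jog_arm(targets=[{"xyz": [-0.03, 0, 0.15], "spin": 0}, {"xyz": [-0.03, 0, 0.2], "spin": 0}, {"xyz": [-0.03, 0, 0.2], "spin": 0}, {"xyz": [-0.02, -0.01, 0.2], "spin": 0}, {"xyz": [0, 0, 0.18], "spin": 0.05}, {"xyz": [0, 0, 0.12], "spin": 0}, {"xyz": [0, 0, 0.07], "spin": 0}, {"xyz": [0, 0, 0], "spin": 0}, {"xyz": [0, 0, 0], "spin": 0}, {"xyz": [0, 0, 0], "spin": 0}])

```text
time: 5.2
tool_pos: [402.4, -236.0, 97.5]
tcp_rot: [3.141, 0.0, 1.5]
contact_force: [0.1, -0.3, 0.1]
grip_width: 45.7
finger_force: 0.0
```

jog_arm(targets=[{"xyz": [0, 0, 0], "spin": 0}, {"xyz": [0, 0, 0], "spin": 0}, {"xyz": [0, 0, 0], "spin": 0}, {"xyz": [0, 0, 0], "spin": 0}, {"xyz": [0, 0, 0], "spin": 0}, {"xyz": [0, 0, 0], "spin": 0}, {"xyz": [0, 0, -0.02], "spin": 0}, {"xyz": [0, 0, -0.05], "spin": 0}, {"xyz": [0, 0, -0.1], "spin": 0}, {"xyz": [0, 0, -0.1], "spin": 0}], gripper=0)

```text
time: 6.45
tool_pos: [402.2, -236.0, 119.3]
tcp_rot: [3.141, 0.0, 1.5]
contact_force: [0.9, 0.6, -3.4]
grip_width: 30.3
finger_force: 30.0
```

```bash
python3 pl.py 402.8,-236,265,1.49,5 402.8,-190,270,1.48,2 440,-100,270,1.47,3  565,220,270,1.461,8 577.4,239,270,1.461,2
```

```text
6.45 [ 402.2 -236.   119.3] yaw 1.4999 grip 30.3 F [ 0.9  0.6 -3.4] ff 30.0
{"xyz": [0.0, 0.0, -0.36], "spin": 0.02}
{"xyz": [0.0, 0.0, -0.37], "spin": 0.02}
{"xyz": [0.0, 0.0, -0.36], "spin": 0.02}
{"xyz": [0.0, 0.0, -0.37], "spin": 0.02}
{"xyz": [0.0, 0.01, -0.36], "spin": 0.02}
{"xyz": [0.29, -0.02, -0.03], "spin": 0.05}
{"xyz": [0.28, -0.03, -0.03], "spin": 0.05}
{"xyz": [0.39, 0.12, 0.0], "spin": 0.03}
{"xyz": [0.39, 0.12, 0.0], "spin": 0.03}
{"xyz": [0.39, 0.12, 0.0], "spin": 0.04}
{"xyz": [0.52, 0.14, 0.0], "spin": 0.01}
{"xyz": [0.52, 0.14, 0.0], "spin": 0.01}
{"xyz": [0.52, 0.14, 0.0], "spin": 0.01}
{"xyz": [0.52, 0.14, 0.0], "spin": 0.01}
{"xyz": [0.51, 0.14, 0.0], "spin": 0.01}
{"xyz": [0.52, 0.15, 0.0], "spin": 0.01}
{"xyz": [0.51, 0.14, 0.0], "spin": 0.01}
{"xyz": [0.52, 0.14, 0.0], "spin": 0.02}
{"xyz": [0.13, 0.07, 0.0], "spin": 0.0}
{"xyz": [0.12, 0.06, 0.0], "spin": 0.0}
```

jog_arm(targets=[{"xyz": [0, 0, -0.36], "spin": 0.02}, {"xyz": [0, 0, -0.36], "spin": 0.02}, {"xyz": [0, 0, -0.36], "spin": 0.02}, {"xyz": [0, 0, -0.36], "spin": 0.02}, {"xyz": [0, 0, -0.36], "spin": 0.02}, {"xyz": [0.28, 0, -0.03], "spin": 0.05}, {"xyz": [0.29, 0, -0.03], "spin": 0.05}, {"xyz": [0.39, 0.1, 0], "spin": 0.05}, {"xyz": [0.39, 0.11, 0], "spin": 0.03}, {"xyz": [0.39, 0.11, 0], "spin": 0.03}])

```text
time: 7.7
tool_pos: [440.5, -98.7, 268.1]
tcp_rot: [3.141, 0.0, 1.469]
contact_force: [0.5, 0.8, -2.3]
grip_width: 30.3
finger_force: 30.0
```

jog_arm(targets=[{"xyz": [0.52, 0.14, 0], "spin": 0.01}, {"xyz": [0.52, 0.14, 0], "spin": 0.01}, {"xyz": [0.52, 0.14, 0], "spin": 0.01}, {"xyz": [0.52, 0.14, 0], "spin": 0.01}, {"xyz": [0.52, 0.14, 0], "spin": 0.01}, {"xyz": [0.52, 0.14, 0], "spin": 0.01}, {"xyz": [0.52, 0.14, 0], "spin": 0.01}, {"xyz": [0.4, 0.14, 0], "spin": 0.01}, {"xyz": [0.26, 0.1, 0], "spin": 0}, {"xyz": [0.1, 0.05, 0], "spin": 0}])

```text
time: 8.95
tool_pos: [578.5, 240.5, 267.4]
tcp_rot: [-3.141, 0.0, 1.462]
contact_force: [0.3, -0.6, -3.2]
grip_width: 29.8
finger_force: 30.0
```

jog_arm(targets=[{"xyz": [0, 0, 0.2], "spin": 0}, {"xyz": [0, 0, 0.2], "spin": 0}, {"xyz": [0, 0, 0.2], "spin": 0}, {"xyz": [0, 0, 0.1], "spin": 0}, {"xyz": [0, 0, 0], "spin": 0}, {"xyz": [0, 0, 0], "spin": 0}, {"xyz": [0, 0, 0], "spin": 0}, {"xyz": [0, 0, 0], "spin": 0}, {"xyz": [0, 0, 0], "spin": 0}, {"xyz": [0, 0, 0], "spin": 0}])

```text
time: 10.2
tool_pos: [578.6, 239.5, 211.6]
tcp_rot: [3.141, -0.0, 1.461]
contact_force: [-0.1, 0.3, -2.5]
grip_width: 30.2
finger_force: 30.0
```

```bash
python3 pl.py 577.4,239,190,1.461,4;python3 - <<'E'
from h import *
a=bot.capture("side")[80:240,160:360];b=bot.capture("top")[120:350,70:290]
cv2.imwrite("pics/s2.png",np.hstack([cv2.resize(a,(400,320)),cv2.resize(b,(400,418))[:320]]))
E
```

```text
10.2 [578.6 239.5 211.6] yaw 1.4608 grip 30.2 F [-0.1  0.3 -2.5] ff 30.0
{"xyz": [0.0, 0.0, 0.07], "spin": 0.0}
{"xyz": [0.0, 0.0, 0.07], "spin": 0.0}
{"xyz": [0.0, -0.01, 0.07], "spin": 0.0}
{"xyz": [-0.01, 0.0, 0.06], "spin": 0.0}
```

View pics/s2.png

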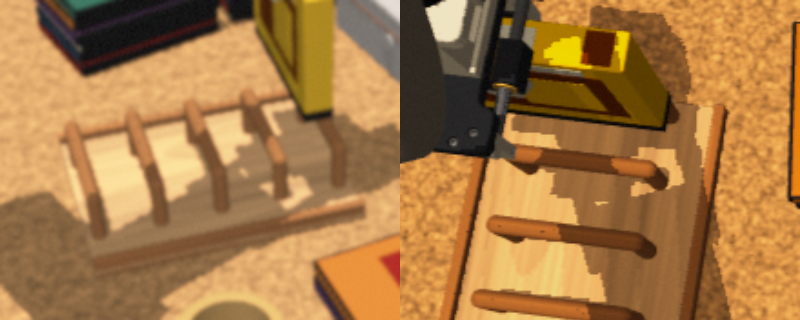

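Both views show yellow hanging upright over the far place, between the last two hoops. I'll lower it to just above the board.

jog_arm(targets=[{"xyz": [0, -0.01, 0.1], "spin": 0}, {"xyz": [0, 0, 0.2], "spin": 0}, {"xyz": [0, 0, 0.2], "spin": 0}, {"xyz": [0, 0, 0.2], "spin": 0}, {"xyz": [0, 0, 0.2], "spin": 0}, {"xyz": [0, 0, 0.2], "spin": 0}, {"xyz": [0, 0, 0.1], "spin": 0}, {"xyz": [0, 0, 0.06], "spin": 0}, {"xyz": [0, 0, 0.03], "spin": 0}, {"xyz": [0, 0, 0], "spin": 0}])

```text
time: 11.55
tool_pos: [578.0, 239.7, 108.6]
tcp_rot: [3.141, -0.0, 1.461]
contact_force: [0.2, -0.3, -2.4]
grip_width: 29.7
finger_force: 30.0
```

jog_arm(targets=[{"xyz": [0, 0, 0.01], "spin": 0}, {"xyz": [0, 0, 0.01], "spin": 0}, {"xyz": [0, 0, 0.01], "spin": 0}, {"xyz": [0, 0, 0], "spin": 0}, {"xyz": [0, 0, 0], "spin": 0}, {"xyz": [0, 0, 0], "spin": 0}, {"xyz": [0, 0, 0], "spin": 0}, {"xyz": [0, 0, 0], "spin": 0}, {"xyz": [0, 0, 0], "spin": 0}, {"xyz": [0, 0, 0], "spin": 0}])

```text
time: 12.8
tool_pos: [577.8, 239.6, 105.9]
tcp_rot: [3.142, -0.0, 1.461]
contact_force: [-0.8, 0.3, -2.7]
grip_width: 30.0
finger_force: 30.0
```

jog_arm(targets=[{"xyz": [0, 0, 0.01], "spin": 0}, {"xyz": [0, 0, 0], "spin": 0}, {"xyz": [0, 0, 0], "spin": 0}, {"xyz": [0, 0, 0], "spin": 0}, {"xyz": [0, 0, 0], "spin": 0}, {"xyz": [0, 0, 0], "spin": 0}, {"xyz": [0, 0, 0], "spin": 0}, {"xyz": [0, 0, 0], "spin": 0}, {"xyz": [0, 0, 0], "spin": 0}, {"xyz": [0, 0, 0], "spin": 0}])

```text
time: 14.05
tool_pos: [577.9, 239.7, 105.2]
tcp_rot: [3.141, -0.0, 1.461]
contact_force: [-0.4, 0.3, -0.6]
grip_width: 30.0
finger_force: 30.0
```

Contact made (force back to about zero). Release, rise, and go to green.

jog_arm(targets=[{"xyz": [0, 0, 0], "spin": 0}, {"xyz": [0, 0, 0], "spin": 0}, {"xyz": [0, 0, 0], "spin": 0}, {"xyz": [0, 0, 0], "spin": 0}, {"xyz": [0, 0, -0.1], "spin": 0}, {"xyz": [0, 0, -0.2], "spin": 0}, {"xyz": [0, 0, -0.3], "spin": 0}, {"xyz": [0, 0, -0.3], "spin": 0}, {"xyz": [0, 0, -0.3], "spin": 0}, {"xyz": [0, 0, 0], "spin": 0}], gripper=50)

```text
time: 15.3
tool_pos: [579.0, 240.0, 204.4]
tcp_rot: [3.136, -0.002, 1.461]
contact_force: [0.7, -0.3, -0.5]
grip_width: 46.1
finger_force: 0.0
```

```bash
python3 pl.py 466.8,-232.3,200,1.511,10 466.8,-232.3,97,1.511,6;python3 - <<'E'
from h import *
cv2.imwrite("pics/t2.png",cv2.resize(bot.capture("top")[130:370,60:560],(800,384)))
E
```

```text
15.3 [579.  240.  204.4] yaw 1.4609 grip 46.1 F [ 0.7 -0.3 -0.5] ff 0.0
{"xyz": [-0.6, -0.07, 0.01], "spin": -0.05}
{"xyz": [-0.6, -0.08, 0.0], "spin": -0.05}
{"xyz": [-0.6, -0.08, 0.01], "spin": -0.05}
{"xyz": [-0.6, -0.08, 0.0], "spin": -0.05}
{"xyz": [-0.6, -0.09, 0.01], "spin": -0.05}
{"xyz": [-0.6, -0.09, 0.0], "spin": -0.05}
{"xyz": [-0.6, -0.09, 0.01], "spin": -0.05}
{"xyz": [-0.6, -0.1, 0.0], "spin": -0.05}
{"xyz": [-0.6, -0.1, 0.01], "spin": -0.05}
{"xyz": [-0.6, -0.1, 0.0], "spin": -0.05}
{"xyz": [0.0, 0.0, 0.22], "spin": 0.0}
{"xyz": [0.0, 0.0, 0.21], "spin": 0.0}
{"xyz": [0.0, 0.0, 0.22], "spin": 0.0}
{"xyz": [0.0, 0.0, 0.21], "spin": 0.0}
{"xyz": [0.0, 0.0, 0.22], "spin": 0.0}
{"xyz": [0.0, 0.0, 0.21], "spin": 0.0}
```

View pics/t2.png

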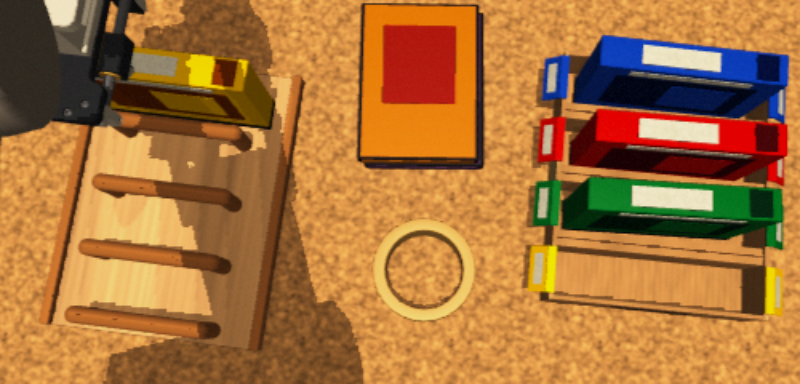

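Yellow stands in the far place (crop (190,80)), clear of the hoop, and the tray is undisturbed. Green and red stand a bit close together, so I'll narrow the fingers to 42%.

jog_arm(targets=[{"xyz": [-0.4, -0.06, 0], "spin": -0.05}, {"xyz": [-0.65, -0.08, 0], "spin": -0.05}, {"xyz": [-0.7, -0.09, 0], "spin": -0.05}, {"xyz": [-0.7, -0.1, 0], "spin": -0.05}, {"xyz": [-0.7, -0.1, 0], "spin": -0.05}, {"xyz": [-0.7, -0.1, 0], "spin": -0.05}, {"xyz": [-0.7, -0.1, 0], "spin": -0.05}, {"xyz": [-0.7, -0.11, 0], "spin": -0.05}, {"xyz": [-0.5, -0.1, 0.05], "spin": -0.05}, {"xyz": [-0.25, -0.05, 0], "spin": -0.05}], gripper=42)

```text
time: 16.6
tool_pos: [463.0, -234.0, 195.7]
tcp_rot: [-3.139, -0.001, 1.509]
contact_force: [-1.0, 0.4, 0.1]
grip_width: 38.9
finger_force: 0.0
```

jog_arm(targets=[{"xyz": [0, 0, 0.1], "spin": 0}, {"xyz": [0, 0, 0.2], "spin": 0}, {"xyz": [0, 0, 0.2], "spin": 0}, {"xyz": [0, 0, 0.05], "spin": 0}, {"xyz": [0, 0, 0], "spin": 0}, {"xyz": [0, 0, 0], "spin": 0}, {"xyz": [0, 0, 0], "spin": 0}, {"xyz": [0, 0, 0], "spin": 0}, {"xyz": [0, 0, 0], "spin": 0}, {"xyz": [0, 0, 0], "spin": 0}])

```text
time: 17.85
tool_pos: [464.4, -232.3, 153.1]
tcp_rot: [3.141, -0.0, 1.511]
contact_force: [-0.7, -1.3, -0.6]
grip_width: 38.9
finger_force: 0.0
```

```bash
python3 pl.py 466,-232.3,97,1.511,6;python3 - <<'E'
from h import *
cv2.imwrite("pics/s3.png",cv2.resize(bot.capture("side")[220:410,270:490],(660,570),interpolation=2))
E
```

```text
17.85 [ 464.4 -232.3  153.1] yaw 1.5107 grip 38.9 F [-0.7 -1.3 -0.6] ff 0.0
{"xyz": [0.0, 0.0, 0.12], "spin": 0.0}
{"xyz": [0.0, 0.0, 0.12], "spin": 0.0}
{"xyz": [0.0, 0.0, 0.12], "spin": 0.0}
{"xyz": [0.0, 0.01, 0.11], "spin": 0.0}
{"xyz": [0.0, 0.0, 0.12], "spin": 0.0}
{"xyz": [0.0, 0.01, 0.11], "spin": 0.0}
```

View pics/s3.png

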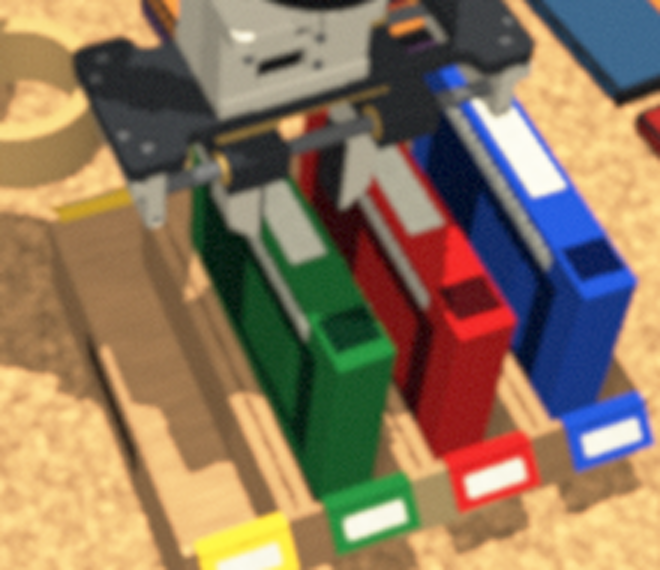

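The side view shows the right fingertip (345,210) above the middle of the green–red gap and the left tip (243,235) just outside green's near face. I'll descend straight and grip.

jog_arm(targets=[{"xyz": [0, 0.01, 0.1], "spin": 0}, {"xyz": [0, 0, 0.15], "spin": 0}, {"xyz": [0, 0, 0.15], "spin": 0}, {"xyz": [0, 0, 0.15], "spin": 0}, {"xyz": [0, 0, 0.1], "spin": 0}, {"xyz": [0, 0, 0.05], "spin": 0}, {"xyz": [0, 0, 0], "spin": 0}, {"xyz": [0, 0, 0], "spin": 0}, {"xyz": [0, 0, 0], "spin": 0}, {"xyz": [0, 0, 0], "spin": 0}])

```text
time: 19.15
tool_pos: [465.3, -232.4, 97.3]
tcp_rot: [3.141, 0.0, 1.511]
contact_force: [-0.7, -0.2, 1.4]
grip_width: 38.5
finger_force: 0.0
```

jog_arm(targets=[{"xyz": [0, 0, 0], "spin": 0}, {"xyz": [0, 0, 0], "spin": 0}, {"xyz": [0, 0, 0], "spin": 0}, {"xyz": [0, 0, 0], "spin": 0}, {"xyz": [0, 0, 0], "spin": 0}, {"xyz": [0, 0, -0.02], "spin": 0}, {"xyz": [0, 0, -0.05], "spin": 0}, {"xyz": [0, 0, -0.1], "spin": 0}, {"xyz": [0, 0, -0.1], "spin": 0}, {"xyz": [0, 0, 0], "spin": 0}], gripper=0)

```text
time: 20.4
tool_pos: [465.7, -232.6, 119.7]
tcp_rot: [3.14, 0.001, 1.511]
contact_force: [0.6, -0.6, -2.8]
grip_width: 29.9
finger_force: 29.9
```

```bash
python3 pl.py 464,-232,268,1.511,6 464,-200,270,1.50,2 468,-150,270,1.48,2  513.8,246,270,1.461,10
```

```text
20.4 [ 465.7 -232.6  119.7] yaw 1.5108 grip 29.9 F [ 0.6 -0.6 -2.8] ff 29.9
{"xyz": [0.0, 0.0, -0.31], "spin": 0.0}
{"xyz": [0.0, 0.0, -0.31], "spin": 0.0}
{"xyz": [0.0, -0.01, -0.31], "spin": 0.0}
{"xyz": [0.0, 0.0, -0.31], "spin": 0.0}
{"xyz": [0.0, -0.01, -0.31], "spin": 0.0}
{"xyz": [0.01, 0.0, -0.3], "spin": 0.0}
{"xyz": [0.2, -0.01, -0.01], "spin": 0.05}
{"xyz": [0.2, -0.02, -0.02], "spin": 0.06}
{"xyz": [0.31, 0.0, 0.0], "spin": 0.1}
{"xyz": [0.31, 0.01, 0.0], "spin": 0.1}
{"xyz": [0.5, 0.01, 0.0], "spin": 0.02}
{"xyz": [0.5, 0.01, 0.0], "spin": 0.02}
{"xyz": [0.5, 0.01, 0.0], "spin": 0.02}
{"xyz": [0.5, 0.01, 0.0], "spin": 0.02}
{"xyz": [0.5, 0.01, 0.0], "spin": 0.02}
{"xyz": [0.5, 0.01, 0.0], "spin": 0.02}
{"xyz": [0.5, 0.0, 0.0], "spin": 0.02}
{"xyz": [0.49, 0.0, 0.0], "spin": 0.02}
{"xyz": [0.5, 0.01, 0.0], "spin": 0.01}
{"xyz": [0.49, 0.0, 0.0], "spin": 0.02}
```

jog_arm(targets=[{"xyz": [0, 0, -0.31], "spin": 0}, {"xyz": [0, 0, -0.31], "spin": 0}, {"xyz": [0, 0, -0.31], "spin": 0}, {"xyz": [0, 0, -0.31], "spin": 0}, {"xyz": [0, 0, -0.31], "spin": 0}, {"xyz": [0, 0, -0.31], "spin": 0}, {"xyz": [0.2, -0.01, 0], "spin": 0.05}, {"xyz": [0.2, -0.01, 0], "spin": 0.05}, {"xyz": [0.31, 0, 0], "spin": 0.1}, {"xyz": [0.31, 0, 0], "spin": 0.1}])

```text
time: 21.65
tool_pos: [468.6, -148.7, 266.0]
tcp_rot: [-3.139, -0.001, 1.481]
contact_force: [0.3, 0.1, -2.3]
grip_width: 30.0
finger_force: 29.9
```

jog_arm(targets=[{"xyz": [0.5, 0.01, 0], "spin": 0.02}, {"xyz": [0.6, 0.01, 0], "spin": 0.02}, {"xyz": [0.6, 0.01, 0], "spin": 0.02}, {"xyz": [0.6, 0.01, 0], "spin": 0.02}, {"xyz": [0.6, 0.01, 0], "spin": 0.02}, {"xyz": [0.6, 0.01, 0], "spin": 0.02}, {"xyz": [0.6, 0, 0], "spin": 0.02}, {"xyz": [0.5, 0, 0], "spin": 0.02}, {"xyz": [0.25, 0, 0], "spin": 0.02}, {"xyz": [0.1, 0, 0], "spin": 0.02}])

```text
time: 22.9
tool_pos: [511.9, 243.8, 266.5]
tcp_rot: [-3.14, 0.001, 1.462]
contact_force: [-0.1, -0.8, -2.1]
grip_width: 29.8
finger_force: 29.9
```

jog_arm(targets=[{"xyz": [0, 0, 0.1], "spin": 0}, {"xyz": [0, 0, 0.2], "spin": 0}, {"xyz": [0, 0, 0.2], "spin": 0}, {"xyz": [0, 0, 0.2], "spin": 0}, {"xyz": [0, 0, 0], "spin": 0}, {"xyz": [0, 0, 0], "spin": 0}, {"xyz": [0, 0, 0], "spin": 0}, {"xyz": [0, 0, 0], "spin": 0}, {"xyz": [0, 0, 0], "spin": 0}, {"xyz": [0, 0, 0], "spin": 0}])

```text
time: 24.15
tool_pos: [512.7, 242.9, 211.6]
tcp_rot: [3.141, -0.0, 1.461]
contact_force: [0.2, 0.4, -2.0]
grip_width: 29.7
finger_force: 29.9
```

```bash
python3 pl.py 513.8,246,108,1.461,8;python3 - <<'E'
from h import *
a=bot.capture("side")[80:240,160:360];b=bot.capture("top")[120:350,70:290]
cv2.imwrite("pics/s4.png",np.hstack([cv2.resize(a,(400,320)),cv2.resize(b,(400,418))[:320]]))
E
```

```text
24.15 [512.7 242.9 211.6] yaw 1.4610 grip 29.7 F [ 0.2  0.4 -2. ] ff 29.9
{"xyz": [0.0, 0.0, 0.16], "spin": 0.0}
{"xyz": [0.01, 0.0, 0.16], "spin": 0.0}
{"xyz": [0.0, 0.0, 0.16], "spin": 0.0}
{"xyz": [0.01, 0.0, 0.16], "spin": 0.0}
{"xyz": [0.0, 0.0, 0.16], "spin": 0.0}
{"xyz": [0.01, 0.0, 0.17], "spin": 0.0}
{"xyz": [0.0, 0.0, 0.16], "spin": 0.0}
{"xyz": [0.01, 0.01, 0.17], "spin": 0.0}
```

View pics/s4.png

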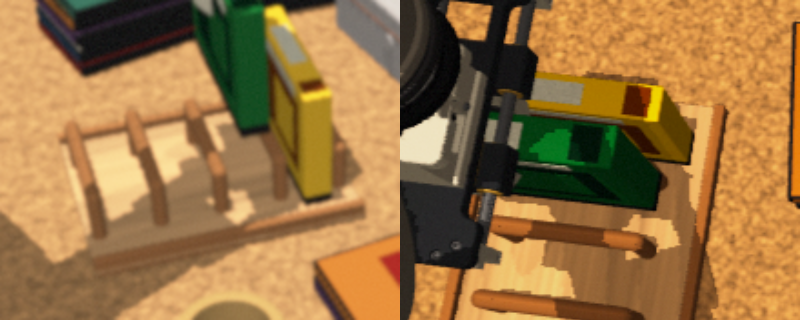

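Yellow stands upright in the far place. Green hangs over the third place, clear of yellow and the hoops, so I'll lower it.

jog_arm(targets=[{"xyz": [0.02, 0, 0.1], "spin": 0}, {"xyz": [0.01, 0.01, 0.2], "spin": 0}, {"xyz": [0, 0, 0.2], "spin": 0}, {"xyz": [0, 0, 0.2], "spin": 0}, {"xyz": [0, 0, 0.2], "spin": 0}, {"xyz": [0, 0, 0.2], "spin": 0}, {"xyz": [0, 0, 0.1], "spin": 0}, {"xyz": [0, 0, 0.06], "spin": 0}, {"xyz": [0, 0, 0.03], "spin": 0}, {"xyz": [0, 0, 0.01], "spin": 0}])

```text
time: 25.5
tool_pos: [514.0, 245.2, 107.8]
tcp_rot: [3.141, -0.0, 1.461]
contact_force: [0.4, 0.1, -1.7]
grip_width: 30.0
finger_force: 29.9
```

jog_arm(targets=[{"xyz": [0, 0, 0.01], "spin": 0}, {"xyz": [0, 0, 0.01], "spin": 0}, {"xyz": [0, 0, 0.01], "spin": 0}, {"xyz": [0, 0, 0], "spin": 0}, {"xyz": [0, 0, 0], "spin": 0}, {"xyz": [0, 0, 0], "spin": 0}, {"xyz": [0, 0, 0], "spin": 0}, {"xyz": [0, 0, 0], "spin": 0}, {"xyz": [0, 0, 0], "spin": 0}, {"xyz": [0, 0, 0], "spin": 0}])

```text
time: 26.75
tool_pos: [513.9, 245.1, 105.2]
tcp_rot: [3.141, -0.0, 1.461]
contact_force: [0.1, 0.0, -1.6]
grip_width: 29.8
finger_force: 29.9
```

jog_arm(targets=[{"xyz": [0, 0, 0.01], "spin": 0}, {"xyz": [0, 0, 0], "spin": 0}, {"xyz": [0, 0, 0], "spin": 0}, {"xyz": [0, 0, 0], "spin": 0}, {"xyz": [0, 0, 0], "spin": 0}, {"xyz": [0, 0, 0], "spin": 0}, {"xyz": [0, 0, 0], "spin": 0}, {"xyz": [0, 0, 0], "spin": 0}, {"xyz": [0, 0, 0], "spin": 0}, {"xyz": [0, 0, 0], "spin": 0}])

```text
time: 28.0
tool_pos: [513.9, 245.2, 105.2]
tcp_rot: [3.141, -0.0, 1.461]
contact_force: [-2.3, -0.0, 5.3]
grip_width: 30.0
finger_force: 29.9
```

jog_arm(targets=[{"xyz": [0, 0, 0], "spin": 0}, {"xyz": [0, 0, 0], "spin": 0}, {"xyz": [0, 0, 0], "spin": 0}, {"xyz": [0, 0, 0], "spin": 0}, {"xyz": [0, 0, -0.1], "spin": 0}, {"xyz": [0, 0, -0.2], "spin": 0}, {"xyz": [0, 0, -0.3], "spin": 0}, {"xyz": [0, 0, -0.3], "spin": 0}, {"xyz": [0, 0, -0.3], "spin": 0}, {"xyz": [0, 0, 0], "spin": 0}], gripper=44)

```text
time: 29.25
tool_pos: [515.0, 245.6, 203.3]
tcp_rot: [3.136, -0.002, 1.461]
contact_force: [0.3, 0.3, 0.2]
grip_width: 40.1
finger_force: 0.0
```

```bash
python3 pl.py 526.2,-241,200,1.50,10; python3 - <<'E'
from h import *
t=bot.capture("top")[140:250,390:570]
cv2.imwrite("pics/t3.png",cv2.resize(t,(720,440),interpolation=2))
E
```

```text
29.25 [515.  245.6 203.3] yaw 1.4609 grip 40.1 F [0.3 0.3 0.2] ff 0.0
{"xyz": [-0.6, 0.08, 0.0], "spin": -0.04}
{"xyz": [-0.6, 0.08, 0.0], "spin": -0.04}
{"xyz": [-0.6, 0.08, 0.01], "spin": -0.04}
{"xyz": [-0.61, 0.07, 0.0], "spin": -0.04}
{"xyz": [-0.6, 0.07, 0.01], "spin": -0.04}
{"xyz": [-0.61, 0.07, 0.0], "spin": -0.04}
{"xyz": [-0.61, 0.07, 0.01], "spin": -0.04}
{"xyz": [-0.6, 0.06, 0.0], "spin": -0.04}
{"xyz": [-0.61, 0.06, 0.01], "spin": -0.04}
{"xyz": [-0.6, 0.06, 0.0], "spin": -0.03}
```

View pics/t3.png

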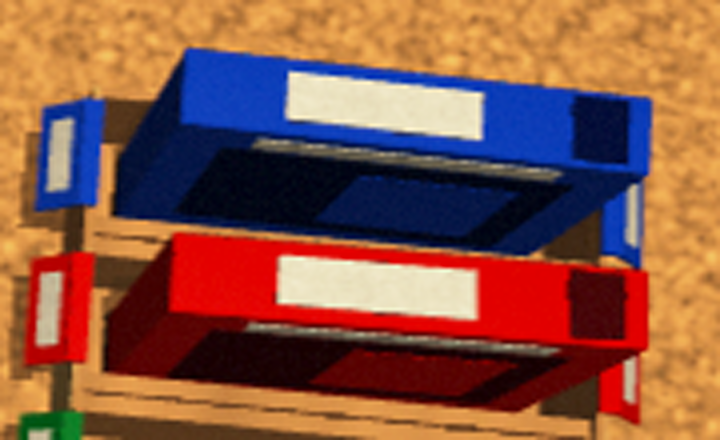

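The crop shows red's corners at (174,233), (648,271), (641,350), (168,310). That agrees with the first fit, so I'll go to red at (526,−241), yaw 1.50.

jog_arm(targets=[{"xyz": [-0.4, 0.08, 0], "spin": -0.05}, {"xyz": [-0.65, 0.08, 0], "spin": -0.05}, {"xyz": [-0.7, 0.08, 0], "spin": -0.05}, {"xyz": [-0.7, 0.08, 0], "spin": -0.05}, {"xyz": [-0.7, 0.07, 0], "spin": -0.05}, {"xyz": [-0.7, 0.07, 0], "spin": -0.05}, {"xyz": [-0.7, 0.07, 0], "spin": -0.05}, {"xyz": [-0.7, 0.07, 0], "spin": -0.05}, {"xyz": [-0.5, 0.06, 0.05], "spin": 0}, {"xyz": [-0.25, 0.03, 0], "spin": 0}])

```text
time: 30.55
tool_pos: [525.5, -239.5, 194.9]
tcp_rot: [-3.139, -0.001, 1.499]
contact_force: [0.6, 0.8, -0.1]
grip_width: 40.5
finger_force: 0.0
```

jog_arm(targets=[{"xyz": [0, 0, 0.1], "spin": 0}, {"xyz": [0, 0, 0.2], "spin": 0}, {"xyz": [0, 0, 0.2], "spin": 0}, {"xyz": [0, 0, 0.05], "spin": 0}, {"xyz": [0, 0, 0], "spin": 0}, {"xyz": [0, 0, 0], "spin": 0}, {"xyz": [0, 0, 0], "spin": 0}, {"xyz": [0, 0, 0], "spin": 0}, {"xyz": [0, 0, 0], "spin": 0}, {"xyz": [0, 0, 0], "spin": 0}])

```text
time: 31.8
tool_pos: [526.3, -238.0, 152.4]
tcp_rot: [3.141, -0.0, 1.501]
contact_force: [0.6, 0.1, -0.4]
grip_width: 40.7
finger_force: 0.0
```

```bash
python3 pl.py 526,-241,97,1.50,6
```

```text
31.8 [ 526.3 -238.   152.4] yaw 1.5007 grip 40.7 F [ 0.6  0.1 -0.4] ff 0.0
{"xyz": [-0.01, 0.0, 0.12], "spin": 0.0}
{"xyz": [-0.01, 0.0, 0.11], "spin": 0.0}
{"xyz": [0.0, 0.0, 0.12], "spin": 0.0}
{"xyz": [-0.01, 0.0, 0.11], "spin": 0.0}
{"xyz": [0.0, 0.0, 0.12], "spin": 0.0}
{"xyz": [-0.01, 0.0, 0.11], "spin": 0.01}
```

jog_arm(targets=[{"xyz": [-0.02, 0, 0.1], "spin": 0}, {"xyz": [-0.02, 0, 0.15], "spin": 0}, {"xyz": [0, 0, 0.15], "spin": 0}, {"xyz": [0, 0, 0.15], "spin": 0}, {"xyz": [0, 0, 0.1], "spin": 0}, {"xyz": [0, 0, 0.04], "spin": 0}, {"xyz": [0, 0, 0], "spin": 0}, {"xyz": [0, 0, 0], "spin": 0}, {"xyz": [0, 0, 0], "spin": 0}, {"xyz": [0, 0, 0], "spin": 0}])

```text
time: 33.05
tool_pos: [526.1, -241.1, 97.4]
tcp_rot: [3.141, 0.0, 1.501]
contact_force: [-0.3, 0.6, -1.2]
grip_width: 40.5
finger_force: 0.0
```

jog_arm(targets=[{"xyz": [0, 0, 0], "spin": 0}, {"xyz": [0, 0, 0], "spin": 0}, {"xyz": [0, 0, 0], "spin": 0}, {"xyz": [0, 0, 0], "spin": 0}, {"xyz": [0, 0, 0], "spin": 0}, {"xyz": [0, 0, -0.02], "spin": 0}, {"xyz": [0, 0, -0.05], "spin": 0}, {"xyz": [0, 0, -0.1], "spin": 0}, {"xyz": [0, 0, -0.1], "spin": 0}, {"xyz": [0, 0, 0], "spin": 0}], gripper=0)

```text
time: 34.3
tool_pos: [526.5, -241.4, 119.8]
tcp_rot: [3.14, 0.001, 1.501]
contact_force: [-0.3, -0.2, -1.3]
grip_width: 29.7
finger_force: 30.0
```

```bash
python3 pl.py 526,-241,268,1.50,6 526,-200,270,1.49,2 520,-150,270,1.48,2  450.2,253,270,1.461,10
```

```text
34.3 [ 526.5 -241.4  119.8] yaw 1.5008 grip 29.7 F [-0.3 -0.2 -1.3] ff 30.0
{"xyz": [0.0, 0.0, -0.31], "spin": 0.0}
{"xyz": [0.0, 0.0, -0.31], "spin": 0.0}
{"xyz": [0.0, 0.0, -0.31], "spin": 0.0}
{"xyz": [0.0, 0.0, -0.31], "spin": 0.0}
{"xyz": [0.0, 0.0, -0.31], "spin": 0.0}
{"xyz": [0.0, -0.01, -0.3], "spin": 0.01}
{"xyz": [0.26, -0.02, -0.01], "spin": 0.05}
{"xyz": [0.26, -0.01, -0.02], "spin": 0.05}
{"xyz": [0.31, -0.07, 0.0], "spin": 0.05}
{"xyz": [0.3, -0.06, 0.0], "spin": 0.05}
{"xyz": [0.49, -0.13, 0.0], "spin": 0.02}
{"xyz": [0.49, -0.13, 0.0], "spin": 0.02}
{"xyz": [0.49, -0.14, 0.0], "spin": 0.02}
{"xyz": [0.49, -0.14, 0.0], "spin": 0.02}
{"xyz": [0.5, -0.14, 0.0], "spin": 0.02}
{"xyz": [0.49, -0.14, 0.0], "spin": 0.02}
{"xyz": [0.49, -0.14, 0.0], "spin": 0.02}
{"xyz": [0.5, -0.14, 0.0], "spin": 0.02}
{"xyz": [0.49, -0.14, 0.0], "spin": 0.01}
{"xyz": [0.5, -0.13, 0.0], "spin": 0.02}
```

jog_arm(targets=[{"xyz": [0, 0, -0.31], "spin": 0}, {"xyz": [0, 0, -0.31], "spin": 0}, {"xyz": [0, 0, -0.31], "spin": 0}, {"xyz": [0, 0, -0.31], "spin": 0}, {"xyz": [0, 0, -0.31], "spin": 0}, {"xyz": [0, 0, -0.31], "spin": 0}, {"xyz": [0.26, -0.02, 0], "spin": 0.05}, {"xyz": [0.26, -0.02, 0], "spin": 0.05}, {"xyz": [0.31, -0.06, 0], "spin": 0.05}, {"xyz": [0.31, -0.06, 0], "spin": 0.05}])

```text
time: 35.55
tool_pos: [519.5, -146.6, 266.1]
tcp_rot: [-3.139, -0.001, 1.481]
contact_force: [1.3, -0.8, -1.0]
grip_width: 29.5
finger_force: 30.0
```

jog_arm(targets=[{"xyz": [0.45, -0.12, 0], "spin": 0.02}, {"xyz": [0.6, -0.16, 0], "spin": 0.02}, {"xyz": [0.6, -0.16, 0], "spin": 0.02}, {"xyz": [0.6, -0.17, 0], "spin": 0.02}, {"xyz": [0.6, -0.17, 0], "spin": 0.02}, {"xyz": [0.6, -0.17, 0], "spin": 0.02}, {"xyz": [0.6, -0.17, 0], "spin": 0.02}, {"xyz": [0.5, -0.14, 0], "spin": 0.02}, {"xyz": [0.3, -0.08, 0], "spin": 0.02}, {"xyz": [0.1, -0.03, 0], "spin": 0.02}])

```text
time: 36.8
tool_pos: [448.1, 257.4, 266.3]
tcp_rot: [-3.139, 0.001, 1.464]
contact_force: [-0.4, -0.6, -1.9]
grip_width: 30.0
finger_force: 30.0
```

jog_arm(targets=[{"xyz": [0, 0, 0.1], "spin": 0}, {"xyz": [0, 0, 0.2], "spin": 0}, {"xyz": [0, 0, 0.2], "spin": 0}, {"xyz": [0, 0, 0.2], "spin": 0}, {"xyz": [0, 0, 0], "spin": 0}, {"xyz": [0, 0, 0], "spin": 0}, {"xyz": [0, 0, 0], "spin": 0}, {"xyz": [0, 0, 0], "spin": 0}, {"xyz": [0, 0, 0], "spin": 0}, {"xyz": [0, 0, 0], "spin": 0}])

```text
time: 38.05
tool_pos: [450.0, 255.7, 211.6]
tcp_rot: [3.141, -0.0, 1.461]
contact_force: [-0.3, 0.2, -1.9]
grip_width: 29.8
finger_force: 30.0
```

```bash
python3 pl.py 450.2,252,105.2,1.461,1;python3 - <<'E'
from h import *
a=bot.capture("side")[80:240,160:360];b=bot.capture("top")[120:350,70:290]
cv2.imwrite("pics/s5.png",np.hstack([cv2.resize(a,(400,320)),cv2.resize(b,(400,418))[:320]]))
E
```

```text
38.05 [450.  255.7 211.6] yaw 1.4609 grip 29.8 F [-0.3  0.2 -1.9] ff 30.0
{"xyz": [-0.05, 0.01, 1.33], "spin": 0.0}
```

View pics/s5.png

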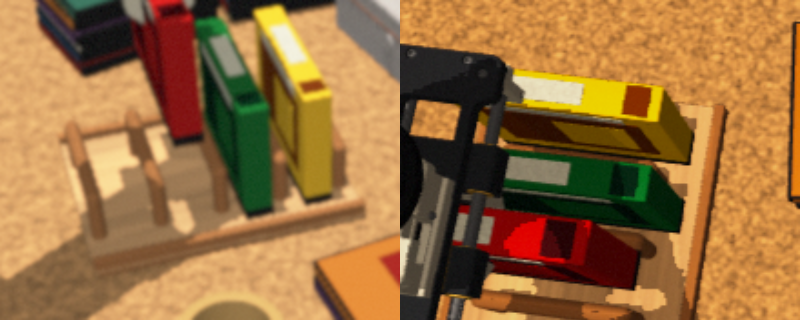

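Green and yellow both stand upright, and red hangs over the second place. Lowering it.

jog_arm(targets=[{"xyz": [-0.02, 0, 0.1], "spin": 0}, {"xyz": [-0.02, 0, 0.2], "spin": 0}, {"xyz": [0, 0, 0.2], "spin": 0}, {"xyz": [0, 0, 0.2], "spin": 0}, {"xyz": [0, 0, 0.2], "spin": 0}, {"xyz": [0, 0, 0.2], "spin": 0}, {"xyz": [0, 0, 0.1], "spin": 0}, {"xyz": [0, 0, 0.06], "spin": 0}, {"xyz": [0, 0, 0.03], "spin": 0}, {"xyz": [0, 0, 0.01], "spin": 0}])

```text
time: 39.4
tool_pos: [449.8, 252.6, 107.8]
tcp_rot: [3.141, -0.0, 1.461]
contact_force: [-0.1, 0.0, -1.8]
grip_width: 29.9
finger_force: 30.0
```

jog_arm(targets=[{"xyz": [0, 0, 0.01], "spin": 0}, {"xyz": [0, 0, 0.01], "spin": 0}, {"xyz": [0, 0, 0.01], "spin": 0}, {"xyz": [0, 0, 0], "spin": 0}, {"xyz": [0, 0, 0], "spin": 0}, {"xyz": [0, 0, 0], "spin": 0}, {"xyz": [0, 0, 0.01], "spin": 0}, {"xyz": [0, 0, 0], "spin": 0}, {"xyz": [0, 0, 0], "spin": 0}, {"xyz": [0, 0, 0], "spin": 0}])

```text
time: 40.65
tool_pos: [449.7, 252.5, 105.1]
tcp_rot: [3.141, -0.0, 1.461]
contact_force: [-1.9, -1.5, 5.9]
grip_width: 30.0
finger_force: 30.0
```

jog_arm(targets=[{"xyz": [0, 0, 0], "spin": 0}, {"xyz": [0, 0, 0], "spin": 0}, {"xyz": [0, 0, 0], "spin": 0}, {"xyz": [0, 0, 0], "spin": 0}, {"xyz": [0, 0, -0.1], "spin": 0}, {"xyz": [0, 0, -0.2], "spin": 0}, {"xyz": [0, 0, -0.3], "spin": 0}, {"xyz": [0, 0, -0.3], "spin": 0}, {"xyz": [0, 0, -0.3], "spin": 0}, {"xyz": [0, 0, 0], "spin": 0}], gripper=44)

```text
time: 41.9
tool_pos: [450.7, 252.9, 202.4]
tcp_rot: [3.137, -0.002, 1.461]
contact_force: [-0.1, 0.1, 0.1]
grip_width: 40.3
finger_force: 0.0
```

```bash
python3 pl.py 593.3,-246.8,200,1.47,10
```

```text
41.9 [450.7 252.9 202.4] yaw 1.4609 grip 40.3 F [-0.1  0.1  0.1] ff 0.0
{"xyz": [-0.6, 0.25, 0.0], "spin": -0.01}
{"xyz": [-0.6, 0.24, 0.0], "spin": -0.01}
{"xyz": [-0.6, 0.24, 0.0], "spin": -0.01}
{"xyz": [-0.6, 0.24, 0.0], "spin": -0.01}
{"xyz": [-0.6, 0.24, 0.0], "spin": -0.01}
{"xyz": [-0.6, 0.25, 0.01], "spin": -0.01}
{"xyz": [-0.61, 0.24, 0.0], "spin": -0.01}
{"xyz": [-0.6, 0.24, 0.01], "spin": -0.01}
{"xyz": [-0.61, 0.25, 0.0], "spin": -0.01}
{"xyz": [-0.6, 0.24, 0.01], "spin": 0.0}
```

jog_arm(targets=[{"xyz": [-0.4, 0.16, 0], "spin": -0.01}, {"xyz": [-0.65, 0.26, 0], "spin": -0.01}, {"xyz": [-0.7, 0.28, 0], "spin": -0.01}, {"xyz": [-0.7, 0.28, 0], "spin": -0.01}, {"xyz": [-0.7, 0.28, 0], "spin": -0.01}, {"xyz": [-0.7, 0.28, 0], "spin": -0.01}, {"xyz": [-0.7, 0.28, 0], "spin": -0.01}, {"xyz": [-0.7, 0.28, 0], "spin": -0.01}, {"xyz": [-0.5, 0.2, 0], "spin": -0.01}, {"xyz": [-0.27, 0.13, 0], "spin": 0}])

```text
time: 43.15
tool_pos: [591.7, -249.3, 198.6]
tcp_rot: [-3.14, -0.001, 1.468]
contact_force: [-0.4, 0.5, -0.1]
grip_width: 40.4
finger_force: 0.0
```

jog_arm(targets=[{"xyz": [0, 0, 0.1], "spin": 0}, {"xyz": [0, 0, 0.2], "spin": 0}, {"xyz": [0, 0, 0.2], "spin": 0}, {"xyz": [0, 0, 0.05], "spin": 0}, {"xyz": [0, 0, 0], "spin": 0}, {"xyz": [0, 0, 0], "spin": 0}, {"xyz": [0, 0, 0], "spin": 0}, {"xyz": [0, 0, 0], "spin": 0}, {"xyz": [0, 0, 0], "spin": 0}, {"xyz": [0, 0, 0], "spin": 0}])

```text
time: 44.4
tool_pos: [592.1, -247.0, 156.3]
tcp_rot: [3.141, -0.0, 1.47]
contact_force: [0.5, -0.1, -0.1]
grip_width: 39.9
finger_force: 0.0
```

```bash
python3 pl.py 593.3,-246.8,97.3,1.47,1;python3 - <<'E'
from h import *
cv2.imwrite("pics/s6.png",cv2.resize(bot.capture("side")[200:390,290:510],(660,570),interpolation=2))
E
```

```text
44.4 [ 592.1 -247.   156.3] yaw 1.4697 grip 39.9 F [ 0.5 -0.1 -0.1] ff 0.0
{"xyz": [0.0, 0.01, 0.74], "spin": 0.0}
```

View pics/s6.png

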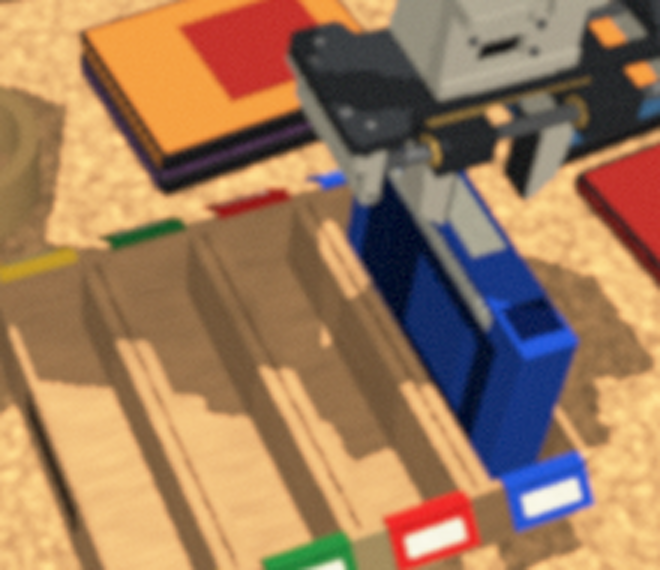

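The tips at (437,222) and (525,195) straddle blue's spine, and the neighbouring places are empty. Descend and grip.

jog_arm(targets=[{"xyz": [0, 0.01, 0.1], "spin": 0}, {"xyz": [0, 0, 0.15], "spin": 0}, {"xyz": [0, 0, 0.15], "spin": 0}, {"xyz": [0, 0, 0.15], "spin": 0}, {"xyz": [0, 0, 0.12], "spin": 0}, {"xyz": [0, 0, 0.06], "spin": 0}, {"xyz": [0, 0, 0], "spin": 0}, {"xyz": [0, 0, 0], "spin": 0}, {"xyz": [0, 0, 0], "spin": 0}, {"xyz": [0, 0, 0], "spin": 0}])

```text
time: 45.7
tool_pos: [593.0, -247.0, 98.2]
tcp_rot: [3.141, 0.0, 1.47]
contact_force: [0.2, -0.1, 0.6]
grip_width: 40.6
finger_force: 0.0
```

jog_arm(targets=[{"xyz": [0, 0, 0], "spin": 0}, {"xyz": [0, 0, 0], "spin": 0}, {"xyz": [0, 0, 0], "spin": 0}, {"xyz": [0, 0, 0], "spin": 0}, {"xyz": [0, 0, 0], "spin": 0}, {"xyz": [0, 0, -0.02], "spin": 0}, {"xyz": [0, 0, -0.05], "spin": 0}, {"xyz": [0, 0, -0.1], "spin": 0}, {"xyz": [0, 0, -0.1], "spin": 0}, {"xyz": [0, 0, 0], "spin": 0}], gripper=0)

```text
time: 46.95
tool_pos: [593.5, -247.3, 120.7]
tcp_rot: [3.14, 0.001, 1.47]
contact_force: [-0.4, 0.5, -2.1]
grip_width: 29.8
finger_force: 30.0
```

```bash
python3 pl.py 592.5,-247,268,1.47,6 586,-210,270,1.47,2 560,-150,270,1.47,2  386.6,260,270,1.461,10
```

```text
46.95 [ 593.5 -247.3  120.7] yaw 1.4698 grip 29.8 F [-0.4  0.5 -2.1] ff 30.0
{"xyz": [0.0, 0.0, -0.31], "spin": 0.0}
{"xyz": [0.0, 0.0, -0.31], "spin": 0.0}
{"xyz": [0.0, 0.0, -0.31], "spin": 0.0}
{"xyz": [0.0, 0.0, -0.3], "spin": 0.0}
{"xyz": [0.0, -0.01, -0.31], "spin": 0.0}
{"xyz": [0.0, 0.0, -0.3], "spin": 0.0}
{"xyz": [0.23, -0.07, -0.01], "spin": 0.0}
{"xyz": [0.22, -0.06, -0.02], "spin": 0.0}
{"xyz": [0.36, -0.2, 0.0], "spin": 0.0}
{"xyz": [0.36, -0.2, 0.0], "spin": 0.0}
{"xyz": [0.49, -0.27, 0.0], "spin": 0.01}
{"xyz": [0.49, -0.27, 0.0], "spin": 0.01}
{"xyz": [0.49, -0.27, 0.0], "spin": 0.01}
{"xyz": [0.49, -0.27, 0.0], "spin": 0.01}
{"xyz": [0.49, -0.27, 0.0], "spin": 0.01}
{"xyz": [0.48, -0.27, 0.0], "spin": 0.01}
{"xyz": [0.48, -0.27, 0.0], "spin": 0.01}
{"xyz": [0.49, -0.27, 0.0], "spin": 0.01}
{"xyz": [0.48, -0.27, 0.0], "spin": 0.0}
{"xyz": [0.49, -0.26, 0.0], "spin": 0.01}
```

jog_arm(targets=[{"xyz": [0, 0, -0.31], "spin": 0}, {"xyz": [0, 0, -0.31], "spin": 0}, {"xyz": [0, 0, -0.31], "spin": 0}, {"xyz": [0, 0, -0.31], "spin": 0}, {"xyz": [0, 0, -0.31], "spin": 0}, {"xyz": [0, 0, -0.31], "spin": 0}, {"xyz": [0.22, -0.06, 0], "spin": 0}, {"xyz": [0.23, -0.08, 0], "spin": 0}, {"xyz": [0.36, -0.2, 0], "spin": 0}, {"xyz": [0.36, -0.2, 0], "spin": 0}])

```text
time: 48.2
tool_pos: [557.9, -147.0, 266.6]
tcp_rot: [-3.139, -0.001, 1.471]
contact_force: [-0.0, 0.3, -1.6]
grip_width: 29.6
finger_force: 30.0
```

jog_arm(targets=[{"xyz": [0.45, -0.25, 0], "spin": 0.01}, {"xyz": [0.6, -0.33, 0], "spin": 0.01}, {"xyz": [0.6, -0.33, 0], "spin": 0.01}, {"xyz": [0.6, -0.33, 0], "spin": 0.01}, {"xyz": [0.6, -0.33, 0], "spin": 0.01}, {"xyz": [0.6, -0.33, 0], "spin": 0.01}, {"xyz": [0.6, -0.33, 0], "spin": 0.01}, {"xyz": [0.45, -0.25, 0], "spin": 0.01}, {"xyz": [0.27, -0.15, 0], "spin": 0.01}, {"xyz": [0.1, -0.06, 0], "spin": 0}])

```text
time: 49.45
tool_pos: [383.9, 261.6, 267.2]
tcp_rot: [-3.14, 0.001, 1.464]
contact_force: [-0.2, 0.5, -1.1]
grip_width: 29.9
finger_force: 30.0
```

jog_arm(targets=[{"xyz": [0, 0, 0.1], "spin": 0}, {"xyz": [0, 0, 0.2], "spin": 0}, {"xyz": [0, 0, 0.2], "spin": 0}, {"xyz": [0, 0, 0.2], "spin": 0}, {"xyz": [0, 0, 0], "spin": 0}, {"xyz": [0, 0, 0], "spin": 0}, {"xyz": [0, 0, 0], "spin": 0}, {"xyz": [0, 0, 0], "spin": 0}, {"xyz": [0, 0, 0], "spin": 0}, {"xyz": [0, 0, 0], "spin": 0}])

```text
time: 50.7
tool_pos: [386.2, 260.5, 212.4]
tcp_rot: [3.141, -0.0, 1.461]
contact_force: [-0.3, 0.4, -1.1]
grip_width: 29.6
finger_force: 30.0
```

```bash
python3 pl.py 386.6,259.5,106,1.461,1
```

```text
50.7 [386.2 260.5 212.4] yaw 1.4609 grip 29.6 F [-0.3  0.4 -1.1] ff 30.0
{"xyz": [-0.01, 0.01, 1.33], "spin": 0.0}
```

jog_arm(targets=[{"xyz": [-0.01, 0, 0.1], "spin": 0}, {"xyz": [0, 0, 0.2], "spin": 0}, {"xyz": [0, 0, 0.2], "spin": 0}, {"xyz": [0, 0, 0.2], "spin": 0}, {"xyz": [0, 0, 0.2], "spin": 0}, {"xyz": [0, 0, 0.2], "spin": 0}, {"xyz": [0, 0, 0.1], "spin": 0}, {"xyz": [0, 0, 0.06], "spin": 0}, {"xyz": [0, 0, 0.03], "spin": 0}, {"xyz": [0, 0, 0.01], "spin": 0}])

```text
time: 51.95
tool_pos: [386.3, 259.8, 108.5]
tcp_rot: [3.141, -0.0, 1.461]
contact_force: [0.2, 0.5, -0.9]
grip_width: 29.9
finger_force: 30.0
```

jog_arm(targets=[{"xyz": [0, 0, 0.01], "spin": 0}, {"xyz": [0, 0, 0.01], "spin": 0}, {"xyz": [0, 0, 0.01], "spin": 0}, {"xyz": [0, 0, 0], "spin": 0}, {"xyz": [0, 0, 0], "spin": 0}, {"xyz": [0, 0, 0], "spin": 0}, {"xyz": [0, 0, 0.01], "spin": 0}, {"xyz": [0, 0, 0], "spin": 0}, {"xyz": [0, 0, 0], "spin": 0}, {"xyz": [0, 0, 0], "spin": 0}])

```text
time: 53.2
tool_pos: [386.1, 259.7, 105.9]
tcp_rot: [3.141, -0.0, 1.461]
contact_force: [-2.5, -1.1, 6.4]
grip_width: 29.8
finger_force: 30.0
```

Contact. Release, rise, and back off toward the table's middle for a clear view.

jog_arm(targets=[{"xyz": [0, 0, 0], "spin": 0}, {"xyz": [0, 0, 0], "spin": 0}, {"xyz": [0, 0, 0], "spin": 0}, {"xyz": [0, 0, 0], "spin": 0}, {"xyz": [0, 0, -0.1], "spin": 0}, {"xyz": [0, 0, -0.2], "spin": 0}, {"xyz": [0, 0, -0.3], "spin": 0}, {"xyz": [0, 0, -0.3], "spin": 0}, {"xyz": [0, 0, -0.3], "spin": 0}, {"xyz": [0, 0, -0.2], "spin": 0}], gripper=44)

```text
time: 54.45
tool_pos: [386.4, 259.8, 218.9]
tcp_rot: [3.14, -0.001, 1.461]
contact_force: [0.1, -0.3, -0.9]
grip_width: 40.3
finger_force: 0.0
```

jog_arm(targets=[{"xyz": [-0.3, 0.06, -0.1], "spin": 0}, {"xyz": [-0.5, 0.1, 0], "spin": 0}, {"xyz": [-0.5, 0.1, 0], "spin": 0}, {"xyz": [-0.5, 0.1, 0], "spin": 0}, {"xyz": [-0.5, 0.1, 0], "spin": 0}, {"xyz": [-0.5, 0.1, 0], "spin": 0}, {"xyz": [-0.5, 0.1, 0], "spin": 0}, {"xyz": [-0.4, 0.1, 0], "spin": 0}, {"xyz": [-0.2, 0, 0], "spin": 0}, {"xyz": [0, 0, 0], "spin": 0}])

```text
time: 55.7
tool_pos: [412.2, -57.9, 225.5]
tcp_rot: [3.141, -0.0, 1.459]
contact_force: [0.9, 0.6, 0.1]
grip_width: 40.6
finger_force: 0.0
```

```bash
python3 pl.py;python3 - <<'E'
from h import *
cv2.imwrite("pics/t7.png",cv2.resize(bot.capture("top")[140:370,70:270],None,fx=2.6,fy=2.6,interpolation=2))
E
```

```text
55.7 [412.2 -57.9 225.5] yaw 1.4586 grip 40.6 F [0.9 0.6 0.1] ff 0.0
```

View pics/t7.png

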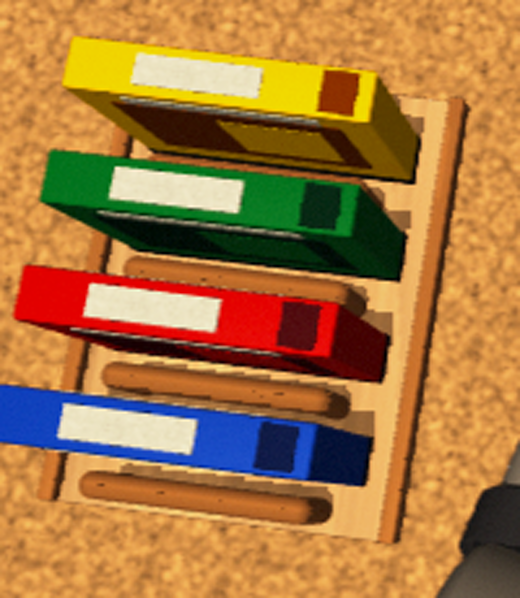

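From near to far the rack now holds blue, red, green and yellow. All four stand upright, centred between the hoops and about 14 mm from the right lip, which is the middle of each place. The arm is clear.

```bash
python3 -c "
from plant import bot
print(bot.close_job())"
```

```text
the job is handed in; nothing more can be done
None
```

I've handed the job in: the rack holds blue, red, green and yellow from nearest to farthest, the reverse of the tray, and all four cases stood upright and centred in the last picture (no verdict was returned).

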